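# Disinfect shared bench kit in the UV box

## Task

Disinfect the shared kit: put every piece of kit that is in the grey compartmented tray down inside the white UV box, lower the lid gently until it is fully closed, and only then take the orange-handled bent reach rod from its rest and, reaching over the yellow guard, push the red-tipped lever all the way over to its on side (the side with the green mark). Move the lever with the rod only, never with the gripper; finish with the rod lying back in its rest as you found it, the lid shut, the lamp switched on, and the label tape, vial and wash bottle left undisturbed.

Things in the scene. Friction and masses are not known exactly. Their poses are not given: they have to be found in the camera images.
- uv_box: fixed white open-topped UV box, outer 165 (x) x 280 (y) x 65 mm high, walls and floor 5 mm (inner 155 x 270, inner floor 5 mm above the bench); origin: centre of its underside; z up, x points away from the robot to the hinge side, y to the left; it stands up to 0.15 rad turned
- uv_lid (a joint): angle of the UV box's lid, rad: 0 = fully closed, grows as it opens (1.85 = stop); starts 1.5 to 1.7. The hinge has friction (about 0.32 N m), so the lid stays where it is left and must be pushed the whole way; about 2 to 3 N at its front edge
- lid_hinge (a point): point on the lid's outer (top) face at the hinge line, in the middle of its width, 10 mm (the lid's thickness) from the hinge axis; the axis runs along the box's y at x = 82.5, z = 65 mm in the box's frame (its far upper edge). In this point's frame, which turns with the lid, -x runs along the lid to its front edge and z is the lid's outward normal
- lid_front (a point): point on the lid's outer face 165 mm from the hinge, at the middle of its front edge; a black tab 60 mm wide stands 18 mm farther out in the same plane. The lid is a flat plate 284 mm wide and 10 mm thick with no knob: push on its outer face to close it
- kit_tray: fixed grey tray 255 (x) x 190 (y) mm, 2 x 2 compartments about 122 x 89 mm with low walls only 14 mm high (4 mm thick), floor 4 mm; origin: centre of its underside; up to 0.15 rad turned
- sleeve_a: kit: black rubber sleeve lying on its side, 36 (x) x 101 (y) x 32 mm; origin centre of underside, long along its y; grasp across x. It can roll, and its origin then turns with it. May be absent
- sleeve_b: kit: a second black rubber sleeve, same as sleeve_a. May be absent
- camera_head: kit: black bench camera head without lens, 71 (x) x 44 (y) x 45 mm; origin centre of underside; grasp across y. May be absent
- adapter: kit: black mains adapter block, 46 (x) x 107 (y) x 30 mm (grasp width 44); origin centre of underside, long along its y; grasp across x. May be absent
- switch_unit: fixed lamp switch: base 125 x 170 mm; yellow sheet guard (170 wide, 5 thick, 120 mm high) at x = -40 mm in its frame, i.e. facing the robot; grey supply box 103 mm high behind, its front at x = +38 mm; black switch block (34 x 60 mm, top 40 mm above the bench) with the lever at x = 0 in the slot between. Origin on the bench under the lever's pivot; z up, y along the guard to the left; up to 0.2 rad turned
- switch_lever (a joint): lever angle, rad: starts 0 to 0.08 (off, leaning 0.5 rad to +y, left); 1.0 = fully on (leaning 0.5 rad to -y, right, where a small green mark is). It swings about the unit's x axis, pivot 36 mm above the bench, and stays where it is left (friction 0.06 N m, about 1.3 N at the tip)
- lever_tip (a point): centre of the red ball (diameter 16 mm) on the lever, 47 mm from the pivot; 77 to 83 mm above the bench
- reach_rod: bent reach rod, 160 g: orange handle 140 (x) x 22 (y) x 24 (z) mm centred at the origin; from its end a 9 mm steel bar runs along +x to x = 160 mm and bends at right angles down (-z) for 85 mm. z points up as it lies in its rest. Grasp the handle across y at the origin, from above; its balance point is about 10 mm from the origin towards the bend
- rod_tip (a point): centre of the rod's round bent end (radius 6 mm), at x = 160, z = -85 mm in the rod's frame
- rod_rest: fixed rest with two uprights (12 mm thick) at x = -55 and x = 105 mm in its frame, each a seat with flared cheeks 34 mm apart at the seat and 46 mm at their tops, reaching about 16 mm above the seat; seats 93 and 100.5 mm above the bench. The handle lies on the first, the steel bar on the second, bent end hanging beyond and below. Origin on the bench under the handle's centre, x along the rod to the bend, z up
- rest_seat (a point): where the rod's origin is when it lies in its rest, 105 mm above the bench
- label_tape: bystander: roll of label tape, 64 mm wide, 20 mm high; leave alone
- vial: bystander: amber vial with a white cap, 30 mm wide, 72 mm high; leave alone
- wash_bottle: bystander: wash bottle with a red spout, 202 mm high; leave alone

How it is judged:
By the outcome, as a careful person would: the job done as asked, in the order asked, and still so for the second after the job is handed in, with the robot touching nothing.
Of sleeve_a, sleeve_b, camera_head, adapter only 2 to 3 are there at a start; the rules pass over those that are not, and their reading is None.
At some moment in a run one of sleeve_a, sleeve_b, camera_head, adapter may be knocked a few centimetres aside while the robot is not near it.
It also fails if it takes over 210 s, if anything falls off the work surface, if the arm or the gripper's body presses on something with over 40 N, if the wrist force passes 120 N, or if a joint passes its speed limit or range.

## Robot

A 6-joint arm with a two-finger parallel gripper is mounted at the origin on a cart in front of the work surface, level with it; the furniture and walls round the work are solid. World frame = base frame: x ahead of the robot, y to its left, z up, the work surface at z = 0. Lengths are in m, angles in rad, forces in N, time in s.
With the tool pointing down it reaches from about 0.3 to 0.775 m from the base axis. Payload 14.6 kg.
Tool frame: the origin (TCP) lies midway between the tips of the shut fingers; the grasp point (between the pads) lies 19 mm behind it; z points along the fingers, y is the line along which they close (so a half turn about z gives the same grasp; the last joint's range is limited). The gripper opens to 94 mm and grips with 3 to 60 N. Pads are 16 mm wide; open, the fingers measure 119 mm over their backs; the gripper's body (75 mm by 177 mm) begins 78 mm behind the grasp point.
Start: joints at [1.107, 0.3, 1.521, -0, 1.321, -0.067], TCP at [0.213, 0.507, 0.205] pointing down, gripper open.
Joint ranges: [-3.03, 3.03], [-0.79, 2.21], [0.23, 2.52], [-1.04, 4.18], [0, 3.07], [-2.55, 2.55]. Speed limits (rad/s): [2.22, 2.22, 2.57, 3.14, 3.14, 3.14].

## Interface

Orientations are given as [roll, pitch, yaw] about the fixed x, y, z axes, in that order (R = Rz(yaw) Ry(pitch) Rx(roll)).
In Python, from station import telemetry, optics, ctrl gives the robot as it stands.
- The arm moves only by the tool carry_out, never from a script. Its argument "plan" is a list that holds one entry, the list of rows, each a list of 7 numbers: the shift along the tool's x, y, z in mm, then the turn, a rotation vector about the tool's x, y, z in rad, then the finger opening in mm, from 0 to 94. A call has 1 to 20 rows; each row shifts and turns the commanded pose from where the row before left it, along the tool's axes as they then stand; what a row does not reach is not made up. A row lasts 1/12 s, in which the tool goes at most 41.7 mm and 7.16 degrees, less where a joint would pass 70% of its speed; a pose out of reach is approached as far as the arm can. A call with a gripper value outside its range is refused whole. The fingers move at their own pace and stop on an object; "squeeze" is the grip in N (left out, the last holds). Time passes only in rows, so rows that do not move let the fingers close. It gives the time, the measured TCP pose, the force, the opening and the grip force at its end, in the units of the state.
- telemetry.get_obs(): the state, without advancing time (a new reading comes with each control period).
- optics.camera(name): name is "side" or "top"; returns a dict with "pixels" (420x560x3 uint8, red, green, blue), "intrinsics" (3x3 intrinsics, pixels), "origin" and "rotation" of the camera in the world. Camera axes: x right, y down, z forward; pixel columns grow to the right and rows downward; lengths in m; the calibration is good to about 2 mm. A picture is of the moment at which its call begins. There is no depth.
- ctrl.hand_in(): hands the job in; it is judged then, once.
The state is a dict: "time_s": time; "qpos": joint angles; "joint_vel": joint speeds; "tau": joint torques, N m; "ee_pos": TCP position; "eef_rot": TCP orientation; "force": force on the tool from outside, world axes, zero at the start; "moment": the same for the moment, N m; "grip_width": finger opening in m; "grip_force": force on a finger pad.
Only numpy, scipy, OpenCV 4.12 (cv2) and the standard library are available. Lean on these libraries where they do the work, as an engineer would, in place of code of your own. Each camera call takes 0.05 s, during which the arm holds its last target. There are 200 camera calls.

## Working session

There is one attempt and no reset: what is moved stays moved. The work goes in short steps, Python scripts to look and compute and a tool call to move; the robot and the scene stay as the last step left them, time stands still between calls to the robot, and variables do not carry over. Pictures are saved under pics/ and viewed, at most 14 in all, crops included, and the job is handed in when it is done.

Besides the shell and the picture viewer there is one more tool, called after "Emit:" by a JSON object that holds its "name" and its "arguments". carry_out: Moves the arm, as the interface text tells. Its arguments: {"type":"object","properties":{"plan":{"type":"array","items":{"type":"array","items":{"type":"array","items":{"type":"number"}}}},"squeeze":{"type":"number"}},"required":["plan"]}

```bash
ls; mkdir -p pics; python3 - <<'E'
from station import telemetry, optics
import cv2,numpy as np
np.set_printoptions(precision=4,suppress=True)
for n in("side","top"):
    c=optics.camera(n); cv2.imwrite(f"pics/{n}0.png",c["pixels"][:,:,::-1]); print(n,c["intrinsics"],c["origin"],c["rotation"])
o=telemetry.get_obs(); print(o)
E
```

```text
pics
side [[506.7447   0.     274.1487]
 [  0.     506.7447 202.6321]
 [  0.       0.       1.    ]] [ 0.3705 -1.1646  1.0926] [-2.2689 -0.0116 -0.1213]
top [[490.2252   0.     274.806 ]
 [  0.     490.2252 214.6542]
 [  0.       0.       1.    ]] [0.452  0.0309 1.5702] [-3.0914 -0.0049 -1.5768]
{'time_s': 0.1, 'qpos': array([ 1.1074,  0.3004,  1.5215, -0.    ,  1.3207, -0.0666]), 'joint_vel': array([-0.0009, -0.0019, -0.0028,  0.0007, -0.    ,  0.0005]), 'tau': array([  0.0021, -53.265 , -35.3281,   0.071 ,   0.0236,  -0.0001]), 'ee_pos': array([0.2125, 0.5071, 0.205 ]), 'eef_rot': array([-3.1406, -0.0001,  2.7448]), 'force': array([ 0.0634, -1.1059,  0.4989]), 'moment': array([0.0487, 0.0304, 0.0292]), 'grip_force': 0.0, 'grip_width': 0.09370283616632652}
```

View pics/side0.png

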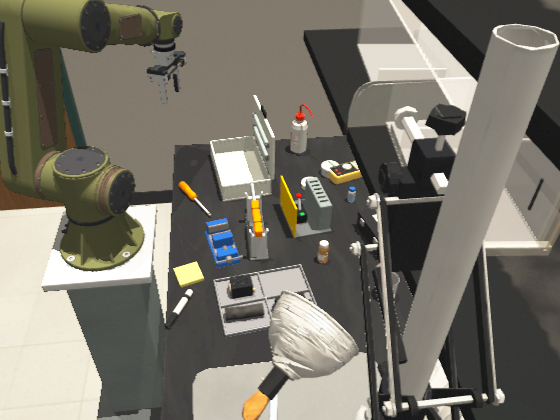

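View pics/top0.png

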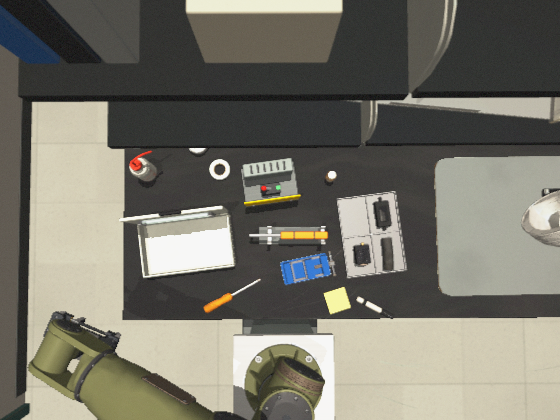

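The side view shows the arm at upper left, the UV box near (240,165) with its lid up, the rod rest at (257,225), the switch at (300,205) and the tray at (265,300). The top view shows the box at (187,243), the rod handle at (303,236) with its bend end at (252,236), and the lever at (266,189). The tray is at (371,235) with three items, at (382,212), (362,254) and (388,253).

```bash
cat > h.py <<'E'
import numpy as np, cv2
from scipy.spatial.transform import Rotation as R
from station import telemetry, optics
np.set_printoptions(precision=4,suppress=True)
class Cam:
    def __init__(s,n):
        c=optics.camera(n); s.im=np.ascontiguousarray(c["pixels"][:,:,::-1]); s.K=np.array(c["intrinsics"]); s.o=np.array(c["origin"]); s.R=R.from_euler('xyz',c["rotation"]).as_matrix()
    def ray(s,p):
        return s.R@np.linalg.inv(s.K)@np.array([p[0],p[1],1.])
    def plane(s,p,z):
        d=s.ray(p); return s.o+d*(z-s.o[2])/d[2]
    def proj(s,P):
        q=s.K@s.R.T@(np.asarray(P,float)-s.o); return q[:2]/q[2]
    def crop(s,x0,y0,x1,y1,k,f):
        cv2.imwrite(f,cv2.resize(s.im[y0:y1,x0:x1],None,fx=k,fy=k,interpolation=cv2.INTER_CUBIC))
def tri(a,pa,b,pb):
    da,db=a.ray(pa),b.ray(pb); t=np.linalg.lstsq(np.c_[da,-db],b.o-a.o,rcond=None)[0]
    A=a.o+da*t[0];B=b.o+db*t[1]; return (A+B)/2,np.linalg.norm(A-B)
def tcp():
    o=telemetry.get_obs(); return np.array(o["ee_pos"]),R.from_euler('xyz',o["eef_rot"]),o
def local(dst,ydir=None):
    """shift in tool mm to world dst; turn about tool z so tool y is along world ydir (deg)"""
    p,r,o=tcp(); d=r.inv().apply(np.asarray(dst)-p)*1000
    out=[d]
    if ydir is not None:
        y=r.apply([0,1,0]); cur=np.arctan2(y[1],y[0]); w=ydir-cur; w=(w+np.pi/2)%np.pi-np.pi/2
        out.append(-w) # tool z down
    return out
E
python3 - <<'E'
from h import *
t=Cam("top"); s=Cam("side")
t.crop(115,140,415,315,2.6,"pics/t1.png")
s.crop(165,90,365,345,2.3,"pics/s1.png")
print(t.plane((371,235),0),s.plane((265,300),0))
E
```

```text
[ 0.4638 -0.285   0.    ] [ 0.4657 -0.281   0.    ]
```

View pics/t1.png

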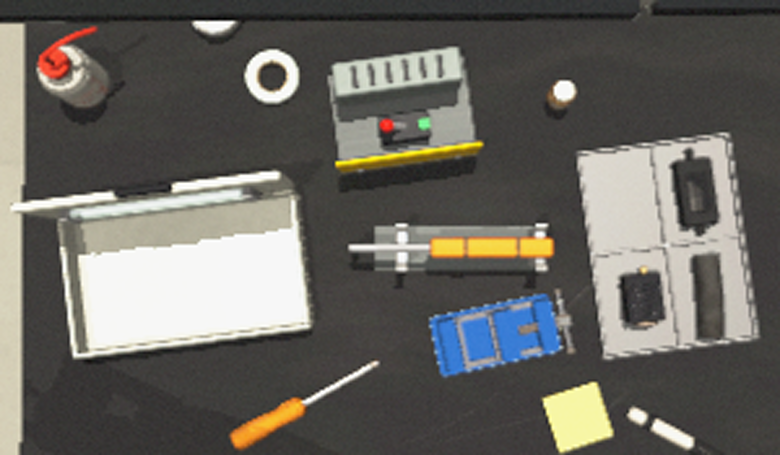

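View pics/s1.png

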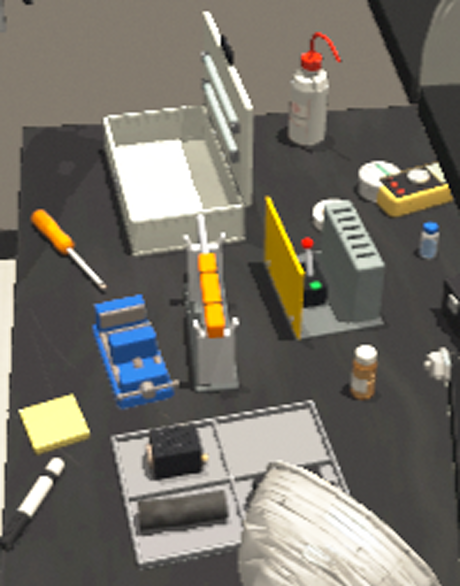

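The top crop shows three pieces of kit in the tray: the adapter (693,190), the camera head (641,298) and a sleeve (707,295). It also shows the box, the lever with its red tip at (386,126) and green mark at (424,124), and the rod pointing left (+y). The side crop agrees.

```bash
python3 - <<'E'
from h import *
t=Cam("top"); s=Cam("side")
F=lambda x,y:(115+(x+.5)/2.6-.5,140+(y+.5)/2.6-.5)
G=lambda x,y:(165+(x+.5)/2.3-.5,90+(y+.5)/2.3-.5)
tc=np.array([t.plane(F(*p),.014) for p in[(577,152),(731,133),(758,340),(604,357)]])
print("tray",tc[:,:2],tc.mean(0),[np.linalg.norm(tc[i]-tc[i-1]) for i in range(4)])
hsv=cv2.cvtColor(t.im,cv2.COLOR_BGR2HSV); 
m=np.zeros((420,560),np.uint8); q=np.array([F(*p) for p in[(585,160),(727,141),(750,334),(610,350)]]).astype(np.int32)
cv2.fillPoly(m,[q],255); d=((hsv[...,2]<85)&(m>0)).astype(np.uint8)
cs,_=cv2.findContours(d,cv2.RETR_EXTERNAL,cv2.CHAIN_APPROX_NONE)
for c in cs:
    if cv2.contourArea(c)<40: continue
    r=cv2.minAreaRect(c); b=cv2.boxPoints(r); z=.04
    P=np.array([t.plane(x,z) for x in b]); e=[P[1]-P[0],P[2]-P[1]]; e.sort(key=np.linalg.norm)
    print("item",r[0],P.mean(0)[:2],[np.linalg.norm(x) for x in e],"long dir",np.arctan2(e[1][1],e[1][0]))
def blob(cam,lo,hi,roi):
    h=cv2.cvtColor(cam.im,cv2.COLOR_BGR2HSV); m=cv2.inRange(h,lo,hi); k=np.zeros_like(m); x0,y0,x1,y1=roi; k[y0:y1,x0:x1]=m[y0:y1,x0:x1]
    c=max(cv2.findContours(k,cv2.RETR_EXTERNAL,cv2.CHAIN_APPROX_NONE)[0],key=cv2.contourArea); return c,k
a,k1=blob(t,(0,150,80),(6,255,255),(230,170,310,210)); b,k2=blob(s,(0,150,80),(6,255,255),(285,180,315,210))
pa=cv2.minEnclosingCircle(a)[0];pb=cv2.minEnclosingCircle(b)[0]; print("lever tip",pa,pb,tri(t,pa,s,pb))
a,k1=blob(t,(45,100,80),(75,255,255),(230,170,310,210)); b,k2=blob(s,(45,100,80),(75,255,255),(285,200,325,230))
pa=cv2.minEnclosingCircle(a)[0];pb=cv2.minEnclosingCircle(b)[0]; print("green",pa,pb,tri(t,pa,s,pb))
a,k=blob(t,(22,150,80),(34,255,255),(230,180,310,215)); r=cv2.boxPoints(cv2.minAreaRect(a)); print("guard px",r,[t.plane(x,.12)[:2] for x in r])
a,k=blob(t,(8,150,120),(21,255,255),(270,220,340,250)); pts=cv2.findNonZero(k); r=cv2.minAreaRect(pts); bp=cv2.boxPoints(r); P=np.array([t.plane(x,.117) for x in bp]); print("handle",P[:,:2],P.mean(0))
bar=[t.plane(F(*p),.1095) for p in[(350,247),(425,247)]]; print("bar",bar)
rim=np.array([t.plane(F(*p),.065) for p in[(73,357),(311,328),(298,188)]]); print("rim NL,NR,FR",rim,np.linalg.norm(rim[0]-rim[1]))
print("inner floor near",[t.plane(F(*p),.005)[:2] for p in[(90,349),(311,322)]])
for nm,p in dict(lidtopL=(206,13),lidtopR=(251,92),NLrim=(105,118),NRrim=(133,252),FRrim=(245,235)).items(): print(nm,G(*p),s.plane(G(*p),.065))
print("lid top corners", tri(t,F(15,208),s,G(206,13)),tri(t,F(280,173),s,G(251,92)))
E
```

```text
tray [[ 0.5816 -0.1744]
 [ 0.6039 -0.3637]
 [ 0.3509 -0.392 ]
 [ 0.3315 -0.2041]] [ 0.467  -0.2836  0.014 ] [np.float64(0.25187180513772), np.float64(0.1906693149995056), np.float64(0.2546133028710328), np.float64(0.1888450895758022)]
item (361.213134765625, 254.3442840576172) [ 0.4035 -0.2455] [np.float64(0.04863854857584978), np.float64(0.058470813325060635)] long dir -3.066174201590087
item (386.99310302734375, 253.917236328125) [ 0.4044 -0.3259] [np.float64(0.03272593415431822), np.float64(0.09542065094715808)] long dir -3.0760819017600656
item (381.64996337890625, 213.54998779296875) [ 0.5304 -0.3114] [np.float64(0.04710614285404689), np.float64(0.09868699996542867)] long dir -3.017224888888901
lever tip (263.375, 188.0) (298.1153869628906, 195.34616088867188) (array([0.6079, 0.0576, 0.0817]), np.float64(0.0007403705747763118))
green (277.5, 187.5) (301.5, 213.5) (array([0.6134, 0.0141, 0.0428]), np.float64(0.0006285917400431324))
guard px [[243.84 201.88]
 [299.84 193.88]
 [300.44 198.08]
 [244.44 206.08]] [array([0.5632, 0.115 ]), array([ 0.5861, -0.0513]), array([ 0.5736, -0.
[... 187 characters left out ...]
[0.4655, 0.0137, 0.1095])]
rim NL,NR,FR [[0.3394 0.4271 0.065 ]
 [0.3716 0.1479 0.065 ]
 [0.5365 0.1629 0.065 ]] 0.2810632244585611
inner floor near [array([0.3445, 0.4222]), array([0.3757, 0.1525])]
lidtopL (254.2826086956522, 95.36956521739131) [0.5323 0.7572 0.065 ]
lidtopR (273.8478260869565, 129.7173913043478) [0.5816 0.4788 0.065 ]
NLrim (210.3695652173913, 141.02173913043478) [0.3397 0.4252 0.065 ]
NRrim (222.54347826086956, 199.2826086956522) [0.3696 0.0838 0.065 ]
FRrim (271.2391304347826, 191.8913043478261) [0.5276 0.1045 0.065 ]
lid top corners (array([0.5069, 0.4452, 0.2318]), np.float64(0.0018348173006405575)) (array([0.5411, 0.1641, 0.2618]), np.float64(0.00012001644232574966))
```

Emit:
{"name": "carry_out", "arguments": {"plan": [[[0,0,0,0,0,-0.1024,94],[0,0,0,0,0,-0.1024,94],[0,0,0,0,0,-0.1024,94],[0,0,0,0,0,-0.1024,94],[0,0,0,0,0,-0.1024,94],[-4,-30,0,0,0,0,94],[-4,-30,0,0,0,0,94],[-4,-30,0,0,0,0,94],[-4,-30,0,0,0,0,94],[-4,-30,0,0,0,0,94],[-4,-30,0,0,0,0,94],[-4,-30,0,0,0,0,94],[-4,-30,0,0,0,0,94],[-4,-30,0,0,0,0,94],[-4,-30,0,0,0,0,94],[-4,-30,0,0,0,0,94],[-4,-30,0,0,0,0,94],[-4,-30,0,0,0,0,94],[-4,-30,0,0,0,0,94],[-4,-30,0,0,0,0,94]]]}}

```text
time_s: 1.97
ee_pos: [0.3239, 0.0657, 0.2056]
eef_rot: [-3.142, 0.001, -3.026]
force: [1.2, 0.8, -0.9]
grip_width: 0.0939
grip_force: 0.0
```

Emit:
{"name": "carry_out", "arguments": {"plan": [[[-4,-30,0,0,0,0,94],[-4,-30,0,0,0,0,94],[-4,-30,0,0,0,0,94],[-4,-30,0,0,0,0,94],[-4,-30,0,0,0,0,94],[-4,-30,0,0,0,0,94],[-4,-30,0,0,0,0,94],[0,0,0,0,0,0,74],[0,0,0,0,0,0,74],[0,0,0,0,0,0,74]]]}}

```text
time_s: 2.8
ee_pos: [0.3756, -0.1379, 0.2053]
eef_rot: [3.141, -0.0, -3.027]
force: [-0.1, 0.2, -0.2]
grip_width: 0.0774
grip_force: 0.0
```

```bash
python3 - <<'E'
from h import *
p,r,o=tcp(); print(p,o["eef_rot"],o["qpos"])
t=Cam("top"); s=Cam("side"); t.crop(325,180,415,285,4,"pics/t2.png"); s.crop(205,255,325,340,5,"pics/s2.png")
E
```

```text
[ 0.3756 -0.1379  0.2053] [ 3.1412 -0.0003 -3.0267] [-0.4435 -0.0419  1.9073  0.0001  1.2767 -2.1292]
```

View t2.

View pics/t2.png

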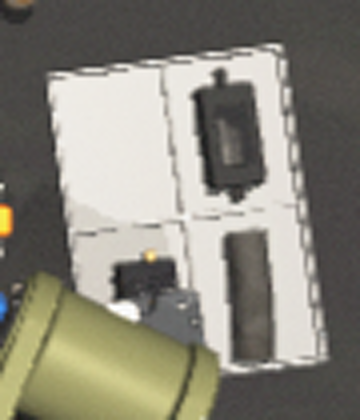

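```bash
python3 - <<'E'
from h import *
for d in[(.4035,-.249,.1),(.404,-.331,.1),(.530,-.315,.1)]: print(local(d,np.pi/2+.1))
E
```

```text
[array([ -14.6184, -114.0009,  105.5521]), np.float64(0.016233767680692734)]
[array([  -5.6053, -195.5056,  105.5528]), np.float64(0.016233767680692734)]
[array([-132.6107, -194.226 ,  105.5758]), np.float64(0.016233767680692734)]
```

```bash
python3 - <<'E'
from h import *
t=Cam("top"); f=lambda x,y:(325+(x+.5)/4-.5,180+(y+.5)/4-.5)
for n,L,Rr,zt,zl in[("cam",(115,280),(178,272),.049,.006),("adp mid",(202,145),(262,137),.034,.006),("slv mid",(229,297),(272,292),.022,.012)]:
    a=t.plane(f(*L),zl);b=t.plane(f(*Rr),zt); print(n,a,b,(a+b)/2,np.linalg.norm((a-b)[:2]))
print("cam top end",t.plane(f(145,262),.049),"slv ends",t.plane(f(248,230),.03),t.plane(f(252,360),.015),"adp ends",t.plane(f(222,85),.034),t.plane(f(236,192),.02))
E
```

```text
cam [ 0.4175 -0.2268  0.006 ] [ 0.4244 -0.2687  0.049 ] [ 0.4209 -0.2478  0.0275] 0.04241018291730971
adp mid [ 0.5248 -0.298   0.006 ] [ 0.5295 -0.3393  0.034 ] [ 0.5271 -0.3186  0.02  ] 0.04165312053433341
slv mid [ 0.4037 -0.3162  0.012 ] [ 0.4077 -0.3479  0.022 ] [ 0.4057 -0.3321  0.017 ] 0.03203119007315583
cam top end [ 0.4322 -0.2432  0.049 ] slv ends [ 0.4566 -0.328   0.03  ] [ 0.354  -0.3329  0.015 ] adp ends [ 0.5706 -0.3086  0.034 ] [ 0.4867 -0.3213  0.02  ]
```

Top view: camera head partly behind the wrist at (145,280), adapter at (230,140), sleeve at (249,295). The second measurement agrees with the first.

Emit:
{"name": "carry_out", "arguments": {"plan": [[[-1.4,-14.3,10,0,0,0,74],[-1.4,-14.3,10,0,0,0,74],[-1.4,-14.3,10,0,0,0,74],[-1.4,-14.3,10,0,0,0,74],[-1.4,-14.3,10,0,0,0,74],[-1.4,-14.3,10,0,0,0,74],[-1.4,-14.3,10,0,0,0,74],[-1.4,-14.3,10,0,0,0,74],[0,0,0,0,0,0,74],[0,0,12,0,0,0,74],[0,0,12,0,0,0,74],[0,0,12,0,0,0,74],[0,0,12,0,0,0,74],[0,0,12,0,0,0,74],[0,0,12,0,0,0,74],[0,0,12,0,0,0,74],[0,0,12,0,0,0,74],[0,0,12,0,0,0,74],[0,0,0,0,0,0,74]]]}}

```text
time_s: 4.53
ee_pos: [0.3996, -0.2491, 0.0164]
eef_rot: [3.14, -0.002, -3.025]
force: [-0.3, -0.6, 0.2]
grip_width: 0.0739
grip_force: 0.0
```

Emit:
{"name": "carry_out", "arguments": {"plan": [[[0,0,0,0,0,0,20],[0,0,0,0,0,0,20],[0,0,0,0,0,0,20],[0,0,0,0,0,0,20],[0,0,0,0,0,0,20],[0,0,0,0,0,0,20],[0,0,0,0,0,0,20],[0,0,0,0,0,0,20],[0,0,0,0,0,0,20],[0,0,0,0,0,0,20]]], "squeeze": 25}}

```text
time_s: 5.37
ee_pos: [0.4003, -0.2505, 0.018]
eef_rot: [3.142, 0.0, -3.026]
force: [-1.6, 4.4, 7.5]
grip_width: 0.0437
grip_force: 25.0
```

Emit:
{"name": "carry_out", "arguments": {"plan": [[[0,0,-10,0,0,0,20],[0,0,-20,0,0,0,20],[0,0,-25,0,0,0,20],[0,0,-25,0,0,0,20],[0,0,-25,0,0,0,20],[0,0,-25,0,0,0,20],[0,0,-25,0,0,0,20],[0,0,-20,0,0,0,20],[0,0,-8,0,0,0,20],[-2,10,0,0,0,0,20],[-4,20,0,0,0,0,20],[-6,30,0,0,0,0,20],[-6,30,0,0,0,0,20],[-6,30,0,0,0,0,20],[-6,30,0,0,0,0,20],[-6,30,0,0,0,0,20],[-6,30,0,0,0,0,20],[-6,30,0,0,0,0,20],[-6,30,0,0,0,0,20],[-6,30,0,0,0,0,20]]]}}

```text
time_s: 7.03
ee_pos: [0.4241, 0.0563, 0.1991]
eef_rot: [3.141, -0.002, -3.026]
force: [1.0, -0.7, -2.7]
grip_width: 0.0436
grip_force: 25.0
```

Emit:
{"name": "carry_out", "arguments": {"plan": [[[-6,30,0,0,0,0,20],[-6,30,0,0,0,0,20],[-6,30,0,0,0,0,20],[-6,30,0,0,0,0,20],[-5,22,0,0,0,0,20],[-2,10,0,0,0,0,20],[0,0,0,0,0,0,20],[0,0,0,0,0,0,20]]]}}

```text
time_s: 7.7
ee_pos: [0.4379, 0.2086, 0.1995]
eef_rot: [-3.141, -0.002, -3.026]
force: [0.1, -1.0, -2.2]
grip_width: 0.0437
grip_force: 25.0
```

```bash
python3 - <<'E'
from h import *
p,r,o=tcp(); print(p,o["grip_width"],o["force"])
print(local((.4377,.2084,.0187),np.pi/2+.115))
t=Cam("top"); t.crop(110,170,260,290,4.5,"pics/t3.png")
E
```

```text
[0.4379 0.2086 0.1995] 0.04367979428512677 [ 0.1089 -0.9767 -2.2474]
[array([ -0.0953,  -0.0213, 180.7787]), np.float64(0.0010479893995358758)]
```

View pics/t3.png

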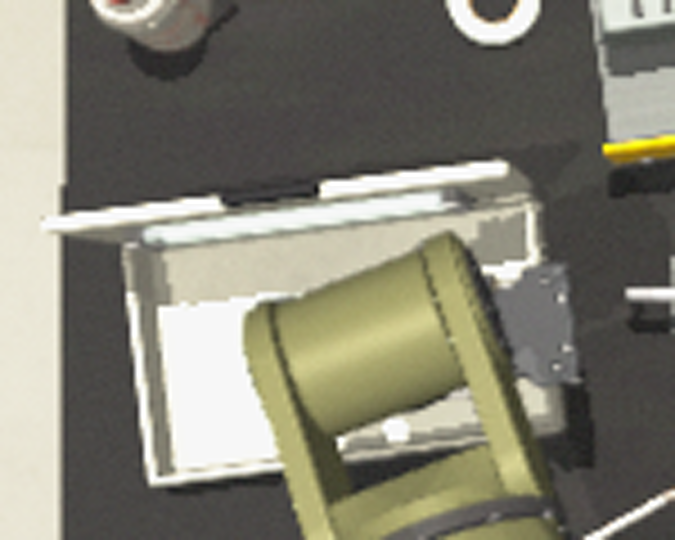

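The box, seen under the wrist, is where I measured it (front corner at (155,480), lid line from (45,222) to (505,168)). The wrist is clear of the lid, so I'll lower the camera head.

Emit:
{"name": "carry_out", "arguments": {"plan": [[[0,0,10,0,0,0,20],[0,0,20,0,0,0,20],[0,0,20,0,0,0,20],[0,0,20,0,0,0,20],[0,0,20,0,0,0,20],[0,0,20,0,0,0,20],[0,0,20,0,0,0,20],[0,0,15,0,0,0,20],[0,0,15,0,0,0,20],[0,0,8,0,0,0,20],[0,0,5,0,0,0,20],[0,0,3,0,0,0,20],[0,0,3,0,0,0,20],[0,0,0,0,0,0,20],[0,0,0,0,0,0,20]]]}}

```text
time_s: 9.0
ee_pos: [0.4388, 0.2089, 0.0218]
eef_rot: [3.141, 0.001, -3.026]
force: [0.4, 0.1, -1.4]
grip_width: 0.0441
grip_force: 25.0
```

Emit:
{"name": "carry_out", "arguments": {"plan": [[[0,0,0,0,0,0,60],[0,0,0,0,0,0,60],[0,0,0,0,0,0,60],[0,0,0,0,0,0,60],[0,0,-5,0,0,0,60],[0,0,-15,0,0,0,60],[0,0,-25,0,0,0,60],[0,0,-25,0,0,0,60],[0,0,-25,0,0,0,60],[0,0,-25,0,0,0,60],[0,0,-25,0,0,0,60],[0,0,-20,0,0,0,60],[0,0,-10,0,0,0,60],[0,0,0,0,0,0,74]]]}}

```text
time_s: 10.17
ee_pos: [0.4392, 0.2091, 0.1985]
eef_rot: [3.141, 0.004, -3.026]
force: [0.7, 0.4, -0.7]
grip_width: 0.0641
grip_force: 0.0
```

```bash
cat >> h.py <<'E'
def items(t):
    hsv=cv2.cvtColor(t.im,cv2.COLOR_BGR2HSV); F=lambda x,y:(115+(x+.5)/2.6-.5,140+(y+.5)/2.6-.5)
    m=np.zeros((420,560),np.uint8); q=np.array([F(*p) for p in[(585,160),(727,141),(750,334),(610,350)]]).astype(np.int32)
    cv2.fillPoly(m,[q],255); d=((hsv[...,2]<85)&(m>0)).astype(np.uint8)
    for c in cv2.findContours(d,cv2.RETR_EXTERNAL,cv2.CHAIN_APPROX_NONE)[0]:
        if cv2.contourArea(c)<40: continue
        r=cv2.minAreaRect(c); P=np.array([t.plane(x,.04) for x in cv2.boxPoints(r)]); e=[P[1]-P[0],P[2]-P[1]]; e.sort(key=np.linalg.norm)
        print("item",np.array(r[0]),P.mean(0)[:2],[np.linalg.norm(x) for x in e],"dir",np.arctan2(e[1][1],e[1][0]))
E
python3 - <<'E'
from h import *
items(Cam("top")); print(local((.528,-.317,.2),np.pi/2+.124))
E
```

```text
item [383.6941 254.0235] [ 0.4041 -0.3156] [np.float64(0.011031968149952302), np.float64(0.09383871044661904)] dir -3.0818011352151786
item [381.72 213.54] [ 0.5305 -0.3116] [np.float64(0.04666186682840053), np.float64(0.09868699996542867)] dir -3.017224888888901
[array([ -28.2666, -532.7023,   -3.3906]), np.float64(-0.008795057450538657)]
```

Emit:
{"name": "carry_out", "arguments": {"plan": [[[-1.4,-10,0,0,0,0,70],[-1.4,-20,0,0,0,0,70],[-1.4,-30,0,0,0,0,70],[-1.4,-30,0,0,0,0,70],[-1.4,-30,0,0,0,0,70],[-1.4,-30,0,0,0,0,70],[-1.4,-30,0,0,0,0,70],[-1.4,-30,0,0,0,0,70],[-1.4,-30,0,0,0,0,70],[-1.4,-30,0,0,0,0,70],[-1.4,-30,0,0,0,0,70],[-1.4,-30,0,0,0,0,70],[-1.4,-30,0,0,0,0,70],[-1.4,-30,0,0,0,0,70],[-1.4,-30,0,0,0,0,70],[-1.4,-30,0,0,0,0,70],[-1.4,-30,0,0,0,0,70],[-1.4,-30,0,0,0,0,70],[-1.4,-15,0,0,0,0,70],[-1.4,-8,0,0,0,0,70]]]}}

```text
time_s: 11.88
ee_pos: [0.5266, -0.3197, 0.1942]
eef_rot: [3.14, -0.002, -3.028]
force: [-1.1, -0.2, -0.8]
grip_width: 0.07
grip_force: 0.0
```

Emit:
{"name": "carry_out", "arguments": {"plan": [[[0,0,10,0,0,0,70],[0,0,20,0,0,0,70],[0,0,25,0,0,0,70],[0,0,25,0,0,0,70],[0,0,25,0,0,0,70],[0,0,25,0,0,0,70],[0,0,20,0,0,0,70],[0,0,15,0,0,0,70],[0,0,8,0,0,0,70],[0,0,5,0,0,0,70],[0,0,3,0,0,0,70],[0,0,0,0,0,0,70],[0,0,0,0,0,0,70]]]}}

```text
time_s: 12.97
ee_pos: [0.5279, -0.3174, 0.0161]
eef_rot: [-3.141, 0.001, -3.026]
force: [-0.5, -0.9, 0.6]
grip_width: 0.07
grip_force: 0.0
```

Emit:
{"name": "carry_out", "arguments": {"plan": [[[0,0,1,0,0,0,20],[0,0,1,0,0,0,20],[0,0,0,0,0,0,20],[0,0,0,0,0,0,20],[0,0,0,0,0,0,20],[0,0,0,0,0,0,20],[0,0,0,0,0,0,20],[0,0,0,0,0,0,20],[0,0,0,0,0,0,20]]]}}

```text
time_s: 13.72
ee_pos: [0.5277, -0.3174, 0.0136]
eef_rot: [-3.141, 0.0, -3.026]
force: [-1.4, 0.7, 3.2]
grip_width: 0.0447
grip_force: 24.9
```

Emit:
{"name": "carry_out", "arguments": {"plan": [[[0,0,-10,0,0,0,20],[0,0,-20,0,0,0,20],[0,0,-25,0,0,0,20],[0,0,-25,0,0,0,20],[0,0,-25,0,0,0,20],[0,0,-25,0,0,0,20],[0,0,-25,0,0,0,20],[0,0,-20,0,0,0,20],[0,0,-9,0,0,0,20],[0,10,0,0,0,0,20],[1,20,0,0,0,0,20],[1.5,30,0,0,0,0,20],[1.5,30,0,0,0,0,20],[1.5,30,0,0,0,0,20],[1.5,30,0,0,0,0,20],[1.5,30,0,0,0,0,20],[1.5,30,0,0,0,0,20],[1.5,30,0,0,0,0,20],[1.5,30,0,0,0,0,20],[1.5,30,0,0,0,0,20]]]}}

```text
time_s: 15.38
ee_pos: [0.4772, -0.0191, 0.1959]
eef_rot: [3.141, -0.002, -3.026]
force: [0.8, 0.2, -1.9]
grip_width: 0.0442
grip_force: 24.9
```

Emit:
{"name": "carry_out", "arguments": {"plan": [[[1.5,30,0,0,0,0,20],[1.5,30,0,0,0,0,20],[1.5,30,0,0,0,0,20],[1.5,30,0,0,0,0,20],[1.5,30,0,0,0,0,20],[1.5,30,0,0,0,0,20],[1.5,30,0,0,0,0,20],[1.5,30,0,0,0,0,20],[1.5,30,0,0,0,0,20],[0.5,30,0,0,0,0,20],[0,15,0,0,0,0,20],[0,6,0,0,0,0,20],[0,0,0,0,0,0,20],[0,0,0,0,0,0,20]]]}}

```text
time_s: 16.55
ee_pos: [0.4275, 0.2956, 0.1966]
eef_rot: [-3.141, -0.001, -3.026]
force: [-0.3, -0.6, -2.3]
grip_width: 0.0443
grip_force: 24.9
```

```bash
python3 - <<'E'
from h import *
p,r,o=tcp(); print(p,o["grip_width"],o["force"],local((.4276,.2958,.0155)))
items(Cam("top"))
Cam("side").crop(190,80,310,215,4,"pics/s3.png")
E
```

```text
[0.4275 0.2956 0.1966] 0.04428649843421436 [-0.3382 -0.6161 -2.2931] [array([ -0.3417,   0.3535, 181.1285])]
item [383.7104 254.0242] [ 0.4041 -0.3156] [np.float64(0.011166817796911309), np.float64(0.09386418701772385)] dir -3.0753989624390785
```

View pics/s3.png

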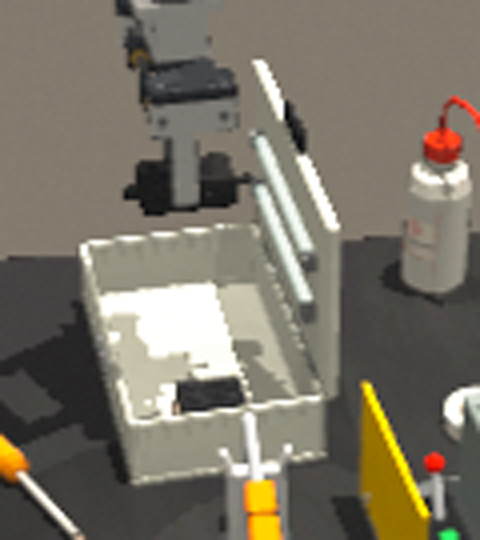

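The side crop shows the camera head in the box at (208,393) and the adapter held above it at (190,185), clear of the lid. Next is lowering the adapter.

Emit:
{"name": "carry_out", "arguments": {"plan": [[[1,0,10,0,0,0,20],[1,0,20,0,0,0,20],[1,0,20,0,0,0,20],[1,0,20,0,0,0,20],[1,0,20,0,0,0,20],[0,0,20,0,0,0,20],[0,0,20,0,0,0,20],[0,0,15,0,0,0,20],[0,0,15,0,0,0,20],[0,0,8,0,0,0,20],[0,0,5,0,0,0,20],[0,0,4,0,0,0,20],[0,0,3,0,0,0,20],[0,0,0,0,0,0,20],[0,0,0,0,0,0,20]]]}}

```text
time_s: 17.9
ee_pos: [0.4232, 0.2957, 0.0179]
eef_rot: [3.141, 0.001, -3.026]
force: [-0.3, -0.1, -3.0]
grip_width: 0.0443
grip_force: 24.9
```

Emit:
{"name": "carry_out", "arguments": {"plan": [[[0,0,0,0,0,0,60],[0,0,0,0,0,0,60],[0,0,0,0,0,0,60],[0,0,0,0,0,0,60],[0,0,-5,0,0,0,60],[0,0,-15,0,0,0,60],[0,0,-25,0,0,0,60],[0,0,-25,0,0,0,60],[0,0,-25,0,0,0,60],[0,0,-25,0,0,0,60],[0,0,-25,0,0,0,60],[0,0,-20,0,0,0,60],[0,0,-15,0,0,0,60],[0,0,0,0,0,0,60]]]}}

```text
time_s: 19.07
ee_pos: [0.4239, 0.2962, 0.2009]
eef_rot: [3.139, 0.005, -3.026]
force: [0.2, 0.6, 0.3]
grip_width: 0.0597
grip_force: 0.0
```

```bash
python3 - <<'E'
from h import *
t=Cam("top");items(t)
p,r,o=tcp(); print(p,local((.405,-.332,.2),np.pi/2+.066)); 
c=t.im[180:290,325:415]; g=cv2.cvtColor(c,cv2.COLOR_BGR2GRAY); print(g[74,50:76])
E
```

```text
item [383.6025 254.0318] [ 0.4041 -0.3153] [np.float64(0.01122140310564967), np.float64(0.09385133765590348)] dir -3.078720110775084
[0.4234 0.2959 0.1988] [array([  90.4372, -621.6142,   -2.212 ]), np.float64(0.049251627361082795)]
[226 227 227 228 227 227 167  89  61  69  84  90  93  94  92  93  88  81
 161 216 224 225 224 224 224 224]
```

Emit:
{"name": "carry_out", "arguments": {"plan": [[[1,10,0,0,0,0,52],[3,20,0,0,0,0,52],[4.4,30,0,0,0,0,52],[0,0,0,0,0,0,52]]]}}

```text
time_s: 19.45
ee_pos: [0.406, 0.3576, 0.1958]
eef_rot: [-3.141, -0.002, -3.024]
force: [0.8, 0.4, 0.7]
grip_width: 0.0519
grip_force: 0.0
```

I gave that sideways move the wrong sign, but it was harmless: still high and in free space. Correcting now.

Emit:
{"name": "carry_out", "arguments": {"plan": [[[1,-10,0,0,0,0,52],[3,-20,0,0,0,0,52],[3.5,-30,0,0,0,0,52],[3.5,-30,0,0,0,0,52],[3.5,-30,0,0,0,0,52],[3.5,-30,0,0,0,0,52],[3.5,-30,0,0,0,0,52],[3.5,-30,0,0,0,0,52],[3.5,-30,0,0,0,0,52],[3.5,-30,0,0,0,0,52],[3.5,-30,0,0,0,0,52],[3.5,-30,0,0,0,0,52],[3.5,-30,0,0,0,0,52],[3.5,-30,0,0,0,0,52],[3.5,-30,0,0,0,0,52],[3.5,-30,0,0,0,0,52],[3.5,-30,0,0,0,0,52]]]}}

```text
time_s: 20.87
ee_pos: [0.4055, -0.1309, 0.1967]
eef_rot: [3.141, -0.001, -3.027]
force: [0.4, 0.3, -0.3]
grip_width: 0.052
grip_force: 0.0
```

Emit:
{"name": "carry_out", "arguments": {"plan": [[[3.5,-30,0,0,0,0,52],[3.5,-30,0,0,0,0,52],[3.5,-30,0,0,0,0,52],[3.5,-30,0,0,0,0,52],[3.5,-30,0,0,0,0,52],[3.5,-30,0,0,0,0,52],[2,-15,0,0,0,0,52],[1,-8,0,0,0,0.049,52],[0,0,0,0,0,0,52],[0,0,0,0,0,0,52]]]}}

```text
time_s: 21.7
ee_pos: [0.4057, -0.3331, 0.1968]
eef_rot: [3.141, -0.001, -3.075]
force: [-0.0, 0.1, 0.0]
grip_width: 0.0524
grip_force: 0.0
```

```bash
python3 - <<'E'
from h import *
p,r,o=tcp(); print(p,o["qpos"],local((.405,-.333,.012),np.pi/2+.066)); 
E
```

```text
[ 0.4057 -0.3331  0.1968] [-0.7572  0.2521  1.6024  0.0001  1.2883 -2.3947] [array([  0.5494,  -0.0571, 184.8218]), np.float64(0.0006343524481926544)]
```

Emit:
{"name": "carry_out", "arguments": {"plan": [[[0,0,10,0,0,0,52],[0,0,20,0,0,0,52],[0,0,25,0,0,0,52],[0,0,25,0,0,0,52],[0,0,25,0,0,0,52],[0,0,25,0,0,0,52],[0,0,15,0,0,0,52],[0,0,10,0,0,0,52],[0,0,10,0,0,0,52],[0,0,7,0,0,0,52],[0,0,5,0,0,0,52],[0,0,4,0,0,0,52],[0,0,4,0,0,0,52],[0,0,0,0,0,0,52],[0,0,0,0,0,0,52]]]}}

```text
time_s: 22.95
ee_pos: [0.4064, -0.3336, 0.0126]
eef_rot: [-3.141, 0.0, -3.075]
force: [0.4, 0.3, 0.2]
grip_width: 0.0518
grip_force: 0.0
```

Emit:
{"name": "carry_out", "arguments": {"plan": [[[0,0,0,0,0,0,20],[0,0,0,0,0,0,20],[0,0,0,0,0,0,20],[0,0,0,0,0,0,20],[0,0,0,0,0,0,20],[0,0,0,0,0,0,20],[0,0,0,0,0,0,20],[0,0,0,0,0,0,20]]]}}

```text
time_s: 23.62
ee_pos: [0.4064, -0.3335, 0.0126]
eef_rot: [-3.141, 0.0, -3.075]
force: [0.3, -0.7, 3.9]
grip_width: 0.0335
grip_force: 25.0
```

Emit:
{"name": "carry_out", "arguments": {"plan": [[[0,0,-8,0,0,0,20],[0,0,-15,0,0,0,20],[0,0,-25,0,0,0,20],[0,0,-25,0,0,0,20],[0,0,-25,0,0,0,20],[0,0,-25,0,0,0,20],[0,0,-25,0,0,0,20],[0,0,-25,0,0,0,20],[0,0,-15,0,0,-0.049,20],[-1,10,0,0,0,0,20],[-2.5,20,0,0,0,0,20],[-4,30,0,0,0,0,20],[-4,30,0,0,0,0,20],[-4,30,0,0,0,0,20],[-4,30,0,0,0,0,20],[-4,30,0,0,0,0,20],[-4,30,0,0,0,0,20],[-4,30,0,0,0,0,20],[-4,30,0,0,0,0,20],[-4,30,0,0,0,0,20]]]}}

```text
time_s: 25.28
ee_pos: [0.4099, -0.0289, 0.1995]
eef_rot: [3.141, -0.001, -3.028]
force: [0.3, 0.5, -0.5]
grip_width: 0.0332
grip_force: 25.0
```

Emit:
{"name": "carry_out", "arguments": {"plan": [[[-4,30,0,0,0,0,20],[-4,30,0,0,0,0,20],[-4,30,0,0,0,0,20],[-4,30,0,0,0,0,20],[-4,30,0,0,0,0,20],[-4,30,0,0,0,0,20],[-4,30,0,0,0,0,20],[-4,30,0,0,0,0,20],[-4,30,0,0,0,0,20],[-4,30,0,0,0,0,20],[-4,30,0,0,0,0,20],[-4,30,0,0,0,0,20],[-2,30,0,0,0,0,20],[-1,15,0,0,0,0,20],[0,6,0,0,0,0,20],[0,0,0,0,0,0,20],[0,0,0,0,0,0,20]]]}}

```text
time_s: 26.7
ee_pos: [0.414, 0.3826, 0.1998]
eef_rot: [-3.141, -0.001, -3.027]
force: [-0.3, 0.6, -0.6]
grip_width: 0.0336
grip_force: 25.0
```

```bash
python3 - <<'E'
from h import *
p,r,o=tcp(); print(p,o["qpos"],o["grip_width"],local((.4155,.383,.0145),np.pi/2+.115)); items(Cam("top"))
Cam("side").crop(190,80,310,215,4,"pics/s4.png")
E
```

```text
[0.414  0.3826 0.1998] [ 0.6811  0.3356  1.4875 -0.0002  1.3198 -1.0046] 0.03360974945485459 [array([ -1.7225,   0.4003, 185.3154]), np.float64(-8.823433530324998e-05)]
```

View pics/s4.png

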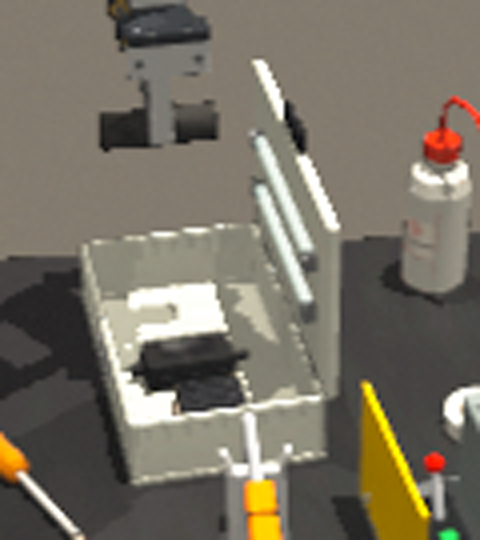

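The camera head (208,393) and adapter (190,355) are in the box. The sleeve is gripped at (160,125). Lowering it.

Emit:
{"name": "carry_out", "arguments": {"plan": [[[0,0,10,0,0,0,20],[0,0,20,0,0,0,20],[0,0,20,0,0,0,20],[0,0,20,0,0,0,20],[0,0,20,0,0,0,20],[0,0,20,0,0,0,20],[0,0,20,0,0,0,20],[0,0,15,0,0,0,20],[0,0,15,0,0,0,20],[0,0,10,0,0,0,20],[0,0,6,0,0,0,20],[0,0,5,0,0,0,20],[0,0,3,0,0,0,20],[0,0,0,0,0,0,20],[0,0,0,0,0,0,20]]]}}

```text
time_s: 28.05
ee_pos: [0.4146, 0.3834, 0.0169]
eef_rot: [3.141, 0.001, -3.026]
force: [0.3, 1.2, -1.2]
grip_width: 0.0332
grip_force: 25.0
```

Emit:
{"name": "carry_out", "arguments": {"plan": [[[0,0,0,0,0,0,56],[0,0,0,0,0,0,56],[0,0,0,0,0,0,56],[0,0,0,0,0,0,56],[0,0,-5,0,0,0,56],[0,0,-15,0,0,0,56],[0,0,-25,0,0,0,56],[0,0,-25,0,0,0,56],[0,0,-25,0,0,0,56],[0,0,-25,0,0,0,56],[0,0,-25,0,0,0,56],[0,0,-25,0,0,0,0],[0,0,-25,0,0,0,0],[0,0,-25,0,0,0,0],[0,0,-25,0,0,0,0],[0,0,-25,0,0,0,0],[0,0,-15,0,0,0,0],[0,0,0,0,0,0,0],[0,0,0,0,0,0,0]]]}}

```text
time_s: 29.63
ee_pos: [0.4144, 0.3832, 0.3017]
eef_rot: [3.141, 0.001, -3.026]
force: [-0.2, -0.0, -0.5]
grip_width: 0.0064
grip_force: 0.0
```

Emit:
{"name": "carry_out", "arguments": {"plan": [[[-8,-4,0,0,0,0,0],[-20,-11,0,0,0,0,0],[-20,-11,0,0,0,0,0],[-20,-11,0,0,0,0,0],[-20,-11,0,0,0,0,0],[-20,-11,0,0,0,0,0],[-20,-11,0,0,0,0,0],[-20,-11,0,0,0,0,0],[-10,-7,0,0,0,0,0],[0,0,0,0,0,0,0],[0,0,10,0,0,0,0],[0,0,15,0,0,0,0],[0,0,15,0,0,0,0],[0,0,15,0,0,0,0],[0,0,15,0,0,0,0],[0,0,10,0,0,0,0],[0,0,7,0,0,0,0],[0,0,0,0,0,0,0]]]}}

```text
time_s: 31.13
ee_pos: [0.5806, 0.3141, 0.2127]
eef_rot: [-3.141, -0.002, -3.026]
force: [0.0, -0.6, -0.4]
grip_width: 0.0005
grip_force: 0.0
```

```bash
python3 - <<'E'
from h import *
p,r,o=tcp(); print(p,o["force"],o["grip_width"]); x=np.array([.9934,.115]); print("box x",(p[:2]-[.4375,.297])@x)
t=Cam("top");s=Cam("side"); a=np.zeros((420,860,3),np.uint8)
s.crop(190,60,330,215,2.6,"pics/a.png"); t.crop(110,150,260,290,2.8,"pics/b.png")
A=cv2.imread("pics/a.png");B=cv2.imread("pics/b.png"); h=max(A.shape[0],B.shape[0]); pad=lambda i:cv2.copyMakeBorder(i,0,h-i.shape[0],0,0,cv2.BORDER_CONSTANT)
cv2.imwrite("pics/c5.png",np.hstack([pad(A),pad(B)])); print(A.shape,B.shape)
E
```

```text
[0.5806 0.3141 0.2127] [ 0.0315 -0.6066 -0.4265] 0.0004982144414201849
box x 0.14417008103675577
(403, 364, 3) (392, 420, 3)
```

View pics/c5.png

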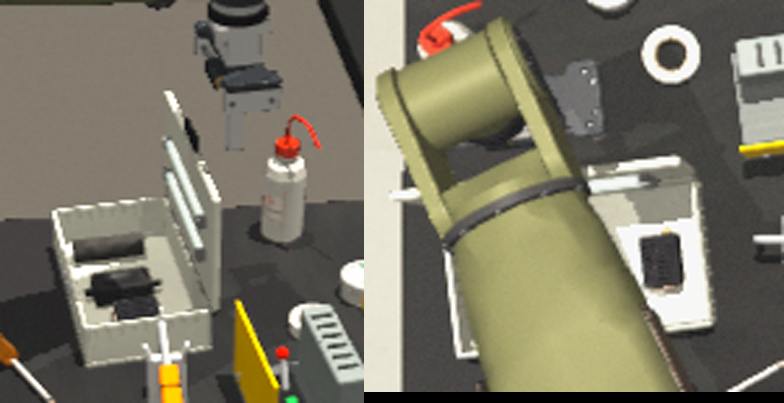

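All three pieces lie in the box and the shut fingers are behind the lid at (235,140). Computing the closing arc.

```bash
python3 - <<'E'
import numpy as np
th=np.r_[np.pi/2:0.33:-.05,np.arange(.3,-.001,-.025)]; th[0]=np.pi/2
r=.148; P=np.c_[.0905-r*np.cos(th)+.01*np.sin(th),.065+r*np.sin(th)+.01*np.cos(th)]*1000
d=np.diff(P,axis=0); print(len(d)); print([[round(-a,1),round(-b,1)] for a,b in d]); print(P[-1])
E
```

```text
37
[[np.float64(7.4), np.float64(-0.3)], [np.float64(7.4), np.float64(0.1)], [np.float64(7.4), np.float64(0.4)], [np.float64(7.4), np.float64(0.8)], [np.float64(7.3), np.float64(1.2)], [np.float64(7.3), np.float64(1.5)], [np.float64(7.2), np.float64(1.9)], [np.float64(7.1), np.float64(2.2)], [np.float64(6.9), np.float64(2.6)], [np.float64(6.8), np.float64(2.9)], [np.float64(6.7), np.float64(3.3)], [np.float64(6.5), np.float64(3.6)], [np.float64(6.3), np.float64(3.9)], [np.float64(6.1), np.float64(4.2)], [np.float64(5.9), np.float64(4.5)], [np.float64(5.6), np.float64(4.8)], [np.float64(5.4), np.float64(5.1)], [np.float64(5.1), np.float64(5.4)], [np.float64(4.9), np.float64(5.6)], [np.float64(4.6), np.float64(5.8)], [np.float64(4.3), np.float64(6.1)], [np.float64(4.0), np.float64(6.3)], [np.float64(3.6), np.float64(6.5)], [np.float64(3.3), np.float64(6.6)], [np.float64(4.1), np.float64(9.7)], [np.float64(1.3), np.float64(3.5)], [np.float64(1.2), np.float64(3.5)], [np.float64(1.1), np.float64(3.5)], [np.float64(1.0), np.float64(3.6)], [np.float64(0.9), np.float64(3.6)], [np.float64(0.8), np.float64(3.6)], [np.float64(0.8), np.float64(3.6)], [np.float64(0.7), np.float64(3.6)], [np.float64(0.6), np.float64(3.7)], [np.float64(0.5), np.float64(3.7)], [np.float64(0.4), np.float64(3.7)], [np.float64(0.3), np.float64(3.7)]]
[-57.5  75. ]
```

Emit:
{"name": "carry_out", "arguments": {"plan": [[[5,0,0,0,0,0,0],[7,0,0,0,0,0,0],[7,0,0,0,0,0,0],[6,0,0,0,0,0,0],[5,0,0,0,0,0,0],[5,0,0,0,0,0,0],[5,0,0,0,0,0,0],[3.5,0,0,0,0,0,0],[0,0,0,0,0,0,0]]]}}

```text
time_s: 31.98
ee_pos: [0.5379, 0.309, 0.2147]
eef_rot: [3.141, 0.0, -3.026]
force: [-0.3, 0.3, 0.3]
grip_width: 0.0005
grip_force: 0.0
```

Emit:
{"name": "carry_out", "arguments": {"plan": [[[7,0,0,0,0,0,0],[7,0,0,0,0,0,0],[7,0.5,0,0,0,0,0],[7,0,1,0,0,0,0],[7,0,1,0,0,0,0],[7,0,1.5,0,0,0,0],[7,0,2,0,0,0,0],[7,0,2,0,0,0,0],[7,0,2.5,0,0,0,0],[7,0,3,0,0,0,0]]]}}

```text
time_s: 32.82
ee_pos: [0.468, 0.3014, 0.2012]
eef_rot: [3.142, -0.0, -3.026]
force: [1.0, -0.6, 2.3]
grip_width: 0.0003
grip_force: 0.9
```

```bash
python3 - <<'E'
from h import *
p,r,o=tcp(); print(p,o["force"]); x=np.array([.9934,.115]); print("box x",(p[:2]-[.4375,.297])@x)
s=Cam("side"); s.crop(190,60,330,215,4,"pics/s6.png")
E
```

```text
[0.468  0.3014 0.2012] [ 1.0491 -0.5641  2.3235]
box x 0.030758070249242844
```

View pics/s6.png

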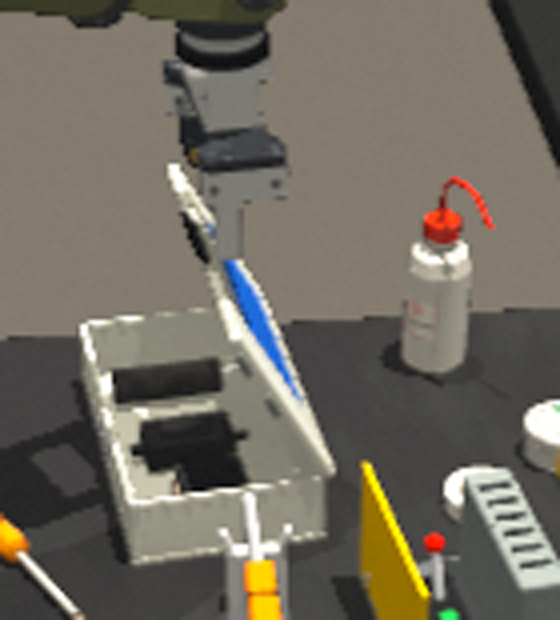

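The lid is following, with the finger at (230,250) on its outer face. At about 1.09 rad, the arc matches, so I'll carry on.

Emit:
{"name": "carry_out", "arguments": {"plan": [[[6.7,0,3.3,0,0,0,0],[6.5,0,3.6,0,0,0,0],[6.3,0,3.9,0,0,0,0],[6.1,0,4.2,0,0,0,0],[5.9,0,4.5,0,0,0,0],[5.6,0,4.8,0,0,0,0],[5.4,0,5.1,0,0,0,0],[5.1,0,5.4,0,0,0,0],[4.9,0,5.6,0,0,0,0],[4.6,0,5.8,0,0,0,0],[4.3,0,6.1,0,0,0,0],[4,0,6.3,0,0,0,0],[3.6,0,6.5,0,0,0,0],[3.3,0,6.6,0,0,0,0],[2,0,5,0,0,0,0],[2,0,5,0,0,0,0]]]}}

```text
time_s: 34.2
ee_pos: [0.3927, 0.2926, 0.1191]
eef_rot: [-3.141, -0.0, -3.026]
force: [-0.9, -0.3, 0.9]
grip_width: 0.0004
grip_force: 0.5
```

Emit:
{"name": "carry_out", "arguments": {"plan": [[[1.3,0,3.5,0,0,0,0],[1.2,0,3.5,0,0,0,0],[1.1,0,3.5,0,0,0,0],[1,0,3.6,0,0,0,0],[0.9,0,3.6,0,0,0,0],[0.8,0,3.6,0,0,0,0],[0.8,0,3.6,0,0,0,0],[0.7,0,3.6,0,0,0,0]]]}}

```text
time_s: 34.87
ee_pos: [0.3851, 0.2918, 0.0909]
eef_rot: [3.142, -0.0, -3.026]
force: [-0.3, 0.1, 1.4]
grip_width: 0.0003
grip_force: 0.4
```

Slow final closing, watching the force.

Emit:
{"name": "carry_out", "arguments": {"plan": [[[0.5,0,3,0,0,0,0],[0.5,0,3,0,0,0,0],[0.4,0,2.5,0,0,0,0],[0.3,0,2,0,0,0,0],[0,0,1.5,0,0,0,0],[0,0,1.5,0,0,0,0],[0,0,1,0,0,0,0],[0,0,1,0,0,0,0],[0,0,0,0,0,0,0]]]}}

```text
time_s: 35.62
ee_pos: [0.3834, 0.2916, 0.0756]
eef_rot: [-3.142, -0.0, -3.026]
force: [0.4, 0.4, -0.3]
grip_width: 0.0003
grip_force: 0.0
```

Emit:
{"name": "carry_out", "arguments": {"plan": [[[0,0,0.7,0,0,0,0],[0,0,0.7,0,0,0,0],[0,0,0.7,0,0,0,0],[0,0,0,0,0,0,0]]]}}

```text
time_s: 35.95
ee_pos: [0.3836, 0.2917, 0.075]
eef_rot: [3.141, 0.001, -3.026]
force: [-7.5, -5.2, 19.6]
grip_width: 0.0005
grip_force: 10.0
```

Emit:
{"name": "carry_out", "arguments": {"plan": [[[0,0,0.7,0,0,0,0],[0,0,0.7,0,0,0,0],[0,0,0,0,0,0,0]]]}}

```text
time_s: 36.2
ee_pos: [0.3838, 0.2917, 0.0748]
eef_rot: [3.141, 0.001, -3.026]
force: [-13.5, -9.5, 37.5]
grip_width: 0.0005
grip_force: 18.7
```

The lid bottomed out at z = 75 mm, which is closed. Next the rod.

Emit:
{"name": "carry_out", "arguments": {"plan": [[[0,0,-3,0,0,0,0],[0,0,-10,0,0,0,0],[0,0,-20,0,0,0,0],[0,0,-25,0,0,0,0],[0,0,-25,0,0,0,0],[0,0,-25,0,0,0,0],[0,0,-17,0,0,0,0],[-3,-20,0,0,0,0,50],[-3,-30,0,0,0,0,50],[-3,-30,0,0,0,0,50],[-4,-30,0,0,0,0,50],[-4,-30,0,0,0,0,50],[-4,-30,0,0,0,0,50],[-4,-30,0,0,0,0,50],[-4,-30,0,0,0,0,50],[-4,-30,0,0,0,0,50],[-4,-30,0,0,0,0,50],[-4,-30,0,0,0,0,50],[0,-30,0,0,0,0,50],[0,-10,0,0,0,0,50]]]}}

```text
time_s: 37.87
ee_pos: [0.4658, -0.0643, 0.1976]
eef_rot: [-3.141, 0.0, -3.028]
force: [0.2, 0.7, 0.3]
grip_width: 0.0501
grip_force: 0.0
```

Emit:
{"name": "carry_out", "arguments": {"plan": [[[0,0,0,0,0,0.12,50],[0,0,0,0,0,0.12,50],[0,0,0,0,0,0.12,50],[0,0,0,0,0,0.12,50],[0,0,0,0,0,0.12,50],[0,0,0,0,0,0.12,50],[0,0,0,0,0,0.12,50],[0,0,0,0,0,0.12,50],[0,0,0,0,0,0.12,50],[0,0,0,0,0,0.12,50],[0,0,0,0,0,0.12,50],[0,0,0,0,0,0.12,50],[0,0,0,0,0,0.12,50],[0,0,0,0,0,0.12,50],[0,0,0,0,0,0,50],[0,0,0,0,0,0,50]]]}}

```text
time_s: 39.2
ee_pos: [0.4656, -0.061, 0.1975]
eef_rot: [3.141, 0.0, 1.581]
force: [0.9, -0.4, 0.1]
grip_width: 0.0501
grip_force: 0.0
```

```bash
python3 - <<'E'
from h import *
p,r,o=tcp(); print(p,o["eef_rot"],o["qpos"],local((.466,-.063,.086),0.0))
t=Cam("top");s=Cam("side")
s.crop(190,60,330,270,2.6,"pics/a.png"); t.crop(110,140,350,280,1.8,"pics/b.png")
A=cv2.imread("pics/a.png");B=cv2.imread("pics/b.png"); h=max(A.shape[0],B.shape[0]); pad=lambda i:cv2.copyMakeBorder(i,0,h-i.shape[0],0,0,cv2.BORDER_CONSTANT)
cv2.imwrite("pics/c7.png",np.hstack([pad(A),pad(B)])); print(A.shape,B.shape)
E
```

```text
[ 0.4656 -0.061   0.1975] [3.1414 0.     1.5808] [-0.2084  0.127   1.7499  0.      1.2645 -0.2184] [array([ -1.961 ,   0.3851, 111.5036]), np.float64(0.010031091255612301)]
(546, 364, 3) (252, 432, 3)
```

View pics/c7.png

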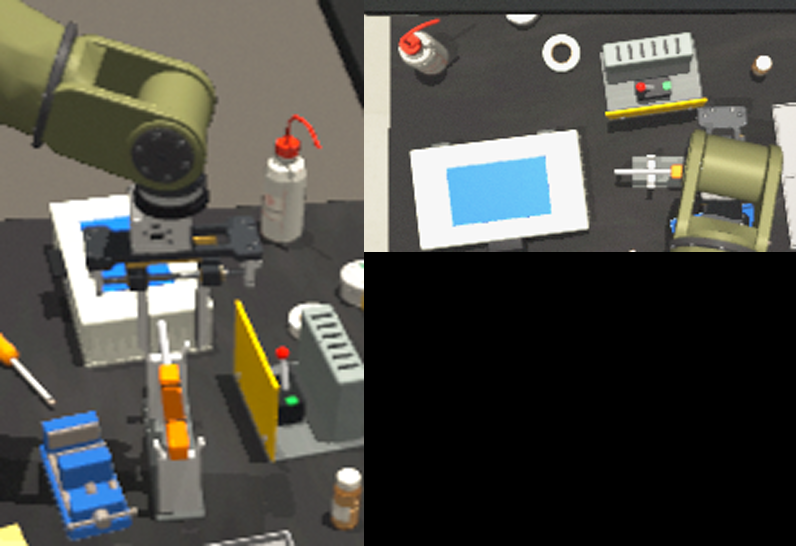

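The lid is shut (white with the blue panel at (500,190)) and the open gripper is above the orange handle. Going down to grasp.

Emit:
{"name": "carry_out", "arguments": {"plan": [[[-2,0,8,0,0,0.01,50],[0,0,15,0,0,0,50],[0,0,20,0,0,0,50],[0,0,20,0,0,0,50],[0,0,15,0,0,0,50],[0,0,12,0,0,0,50],[0,0,10,0,0,0,50],[0,0,6,0,0,0,50],[0,0,5.5,0,0,0,50],[0,0,0,0,0,0,50],[0,0,0,0,0,0,50]]]}}

```text
time_s: 40.22
ee_pos: [0.4657, -0.0634, 0.0859]
eef_rot: [3.141, 0.0, 1.567]
force: [0.5, -0.0, -0.7]
grip_width: 0.0499
grip_force: 0.0
```

Emit:
{"name": "carry_out", "arguments": {"plan": [[[0,0,0,0,0,0,5],[0,0,0,0,0,0,5],[0,0,0,0,0,0,5],[0,0,0,0,0,0,5],[0,0,0,0,0,0,5],[0,0,0,0,0,0,5],[0,0,0,0,0,0,5],[0,0,0,0,0,0,5],[0,0,0,0,0,0,5]]], "squeeze": 50}}

```text
time_s: 40.97
ee_pos: [0.4657, -0.0633, 0.0859]
eef_rot: [3.141, 0.0, 1.567]
force: [-0.4, 0.5, 3.7]
grip_width: 0.0214
grip_force: 50.0
```

```bash
python3 - <<'E'
from h import *
p,r,o=tcp(); print(p,o["eef_rot"],o["force"],o["moment"],o["grip_width"],o["grip_force"])
E
```

```text
[ 0.4657 -0.0633  0.0859] [3.1412 0.0001 1.5668] [-0.4444  0.4933  3.7003] [-0.0296  0.2308  0.0392] 0.021389008728073384 50.00120222568512
```

```bash
python3 - <<'E'
from h import *
t=Cam("top");s=Cam("side")
for z in(0,.1,.2,.3,.5): print(z,t.plane((300,147),z)[:2],t.plane((300,100),z)[:2])
for a in[(20,100),(108,100),(108,147),(20,65)]:
    for b in[(305,30),(345,148)]: print(a,b,*tri(t,a,s,b))
print("bottle",t.plane((143,168),.1),"vial",t.plane((332,176),.07))
E
```

```text
0 [ 0.7492 -0.0599] [ 0.903  -0.0612]
0.1 [ 0.7302 -0.0541] [ 0.8743 -0.0554]
0.2 [ 0.7113 -0.0484] [ 0.8455 -0.0495]
0.3 [ 0.6924 -0.0426] [ 0.8168 -0.0436]
0.5 [ 0.6545 -0.031 ] [ 0.7594 -0.0319]
(20, 100) (305, 30) [0.7524 0.6414 0.3909] 0.07994433259482005
(20, 100) (345, 148) [ 1.0449  1.0797 -0.4525] 0.012949701101693786
(108, 100) (305, 30) [0.7139 0.3955 0.4902] 0.09692803218628349
(108, 100) (345, 148) [ 0.9236  0.6028 -0.1213] 0.03353022877813622
(108, 147) (305, 30) [0.6638 0.398  0.4784] 0.006019146341272019
(108, 147) (345, 148) [ 0.8358  0.5846 -0.1088] 0.12645772124129978
(20, 65) (305, 30) [0.7868 0.6238 0.4136] 0.16083951163369498
(20, 65) (345, 148) [ 1.1089  1.0636 -0.4249] 0.12792898503897518
bottle [0.6688 0.4196 0.1   ] vial [ 0.6454 -0.1536  0.07  ]
```

A shelf edge sits at about x = 0.66, z = 0.48. To keep the wrist clear of it I'll point the rod diagonally over the guard. Lifting first.

Emit:
{"name": "carry_out", "arguments": {"plan": [[[0,0,-3,0,0,0,5],[0,0,-6,0,0,0,5],[0,0,-10,0,0,0,5],[0,0,-15,0,0,0,5],[0,0,-20,0,0,0,5],[0,0,-20,0,0,0,5],[0,0,-20,0,0,0,5],[0,0,-20,0,0,0,5],[0,0,-12,0,0,0,5],[0,0,-4,0,0,0,5],[0,0,0,0,0,0,5],[0,0,0,0,0,0,5]]], "squeeze": 60}}

```text
time_s: 42.07
ee_pos: [0.4653, -0.0633, 0.2154]
eef_rot: [-3.141, -0.0, 1.567]
force: [0.0, -0.2, -2.2]
grip_width: 0.0218
grip_force: 60.0
```

Emit:
{"name": "carry_out", "arguments": {"plan": [[[0,0,0,0,0,0.05,5],[0,0,0,0,0,0.09,5],[0,0,0,0,0,0.09,5],[0,0,0,0,0,0.09,5],[0,0,0,0,0,0.09,5],[0,0,0,0,0,0.09,5],[0,0,0,0,0,0.09,5],[0,0,0,0,0,0.09,5],[0,0,0,0,0,0.06,5],[0,0,0,0,0,0.03,5],[10,-2,0,0,0,0,5],[15,-2,0,0,0,0,5],[15,-2,0,0,0,0,5],[6,-2,0,0,0,0,5],[0,0,0,0,0,0,5],[0,0,0,0,0,0,5]]]}}

```text
time_s: 43.4
ee_pos: [0.4918, -0.0246, 0.2152]
eef_rot: [-3.141, 0.001, 0.798]
force: [0.2, -0.3, -1.1]
grip_width: 0.0215
grip_force: 60.0
```

```bash
python3 - <<'E'
from h import *
p,r,o=tcp(); print(p,o["eef_rot"],o["force"],o["grip_width"])
print("tip pred",p+r.apply([.160,0,.066]))
t=Cam("top");s=Cam("side")
s.crop(230,120,350,270,3,"pics/a.png"); t.crop(220,150,340,260,3.3,"pics/b.png")
A=cv2.imread("pics/a.png");B=cv2.imread("pics/b.png"); h=max(A.shape[0],B.shape[0]); pad=lambda i:cv2.copyMakeBorder(i,0,h-i.shape[0],0,0,cv2.BORDER_CONSTANT)
cv2.imwrite("pics/c8.png",np.hstack([pad(A),pad(B)])); print(A.shape,B.shape,s.proj(p+r.apply([.160,0,.066])),t.proj(p+r.apply([.160,0,.066])))
E
```

```text
[ 0.4918 -0.0246  0.2152] [-3.1408  0.0008  0.7982] [ 0.1621 -0.3138 -1.0528] 0.02147693540450078
tip pred [0.6034 0.09   0.1491]
(450, 360, 3) (363, 396, 3) [296.0854 172.1772] [251.8101 187.3116]
```

View pics/c8.png

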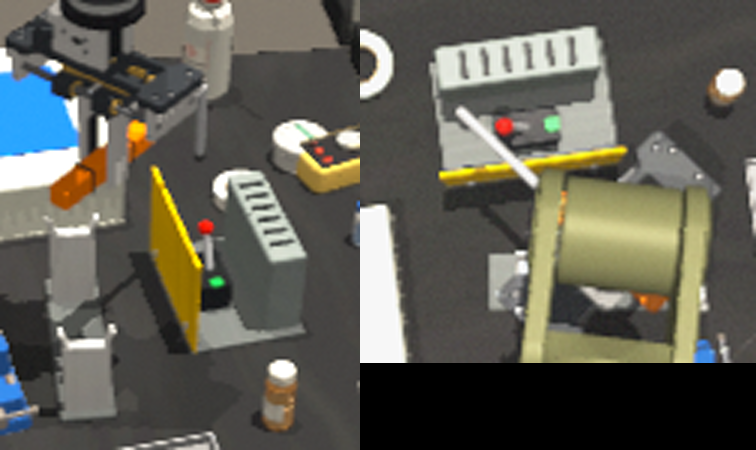

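The rod tip is at (201,155) in the side crop, matching the prediction. In the top view the bend at (460,113) sits above the slot, left of the lever. Lowering it into the slot.

Emit:
{"name": "carry_out", "arguments": {"plan": [[[0,0,5,0,0,0,5],[0,0,10,0,0,0,5],[0,0,12,0,0,0,5],[0,0,12,0,0,0,5],[0,0,12,0,0,0,5],[0,0,12,0,0,0,5],[0,0,10,0,0,0,5],[0,0,7,0,0,0,5],[0,0,4,0,0,0,5],[0,0,0,0,0,0,5],[0,0,0,0,0,0,5]]]}}

```text
time_s: 44.42
ee_pos: [0.4921, -0.0249, 0.1319]
eef_rot: [3.141, -0.0, 0.797]
force: [0.8, -0.4, -1.2]
grip_width: 0.0216
grip_force: 60.0
```

```bash
python3 - <<'E'
from h import *
p,r,o=tcp(); print(p,o["eef_rot"],o["force"],o["grip_width"])
print("tip pred",p+r.apply([.160,0,.066])); print("per mm toward on:",r.inv().apply([.136,-.99,0]))
E
```

```text
[ 0.4921 -0.0249  0.1319] [ 3.1414 -0.0001  0.7967] [ 0.8283 -0.354  -1.2249] 0.02162465904302615
tip pred [0.604  0.0895 0.0659]
per mm toward on: [-0.6129  0.7893  0.0001]
```

Emit:
{"name": "carry_out", "arguments": {"plan": [[[-3,4,0,0,0,0,5],[-3,4,0,0,0,0,5],[-3,4,0,0,0,0,5],[-3,4,0,0,0,0,5],[-3,4,0,0,0,0,5],[-3,4,0,0,0,0,5],[-3,4,0,0,0,0,5],[-3,4,0,0,0,0,5]]]}}

```text
time_s: 45.08
ee_pos: [0.4982, -0.0648, 0.1318]
eef_rot: [3.142, -0.0, 0.797]
force: [-0.3, 2.5, -0.2]
grip_width: 0.0214
grip_force: 60.0
```

Emit:
{"name": "carry_out", "arguments": {"plan": [[[-2.4,3.2,0,0,0,0,5],[-2.4,3.2,0,0,0,0,5],[-2.4,3.2,0,0,0,0,5],[-2.4,3.2,0,0,0,0,5],[-1.8,2.4,0,0,0,0,5],[-1.8,2.4,0,0,0,0,5],[0,0,0,0,0,0,5]]]}}

```text
time_s: 45.67
ee_pos: [0.5014, -0.0863, 0.1317]
eef_rot: [-3.141, 0.0, 0.797]
force: [-3.2, 3.7, 2.6]
grip_width: 0.0221
grip_force: 60.2
```

```bash
cat >> h.py <<'E'
def lever():
    t=Cam("top"); s=Cam("side"); q=[]
    for c,x0,y0,x1,y1 in((t,230,170,310,210),(s,285,180,325,215)):
        h=cv2.cvtColor(c.im,cv2.COLOR_BGR2HSV); m=cv2.inRange(h,(0,150,80),(6,255,255)); k=np.zeros_like(m); k[y0:y1,x0:x1]=m[y0:y1,x0:x1]
        cs=cv2.findContours(k,cv2.RETR_EXTERNAL,cv2.CHAIN_APPROX_NONE)[0]; q.append(cv2.minEnclosingCircle(max(cs,key=cv2.contourArea))[0])
    P,e=tri(t,q[0],s,q[1]); d=P[:2]-[.611,.0353]; y=d@[-.136,.99]; print("lever",q,P,e,"y'",y,"angle",.5-np.arctan2(y,P[2]-.036))
E
python3 - <<'E'
from h import *
p,r,o=tcp(); tip=p+r.apply([.160,0,.066]); print(p,o["force"],"tip",tip,"y'",(tip[:2]-[.611,.0353])@[-.136,.99]); lever()
E
```

```text
[ 0.5014 -0.0863  0.1317] [-3.2491  3.7299  2.6092] tip [0.6132 0.0282 0.0657] y' -0.007319194336109725
lever [(277.5, 185.5), (302.21429443359375, 204.2142791748047)] [0.6147 0.0146 0.0806] 0.0021995634103698087 y' -0.02104227044547332 angle 0.9410882790734916
```

Emit:
{"name": "carry_out", "arguments": {"plan": [[[-0.6,0.8,0,0,0,0,5],[-0.6,0.8,0,0,0,0,5],[-0.6,0.8,0,0,0,0,5],[0,0,0,0,0,0,5]]]}}

```text
time_s: 46.1
ee_pos: [0.5019, -0.0884, 0.1316]
eef_rot: [-3.141, -0.001, 0.798]
force: [-1.5, 6.8, 0.3]
grip_width: 0.0218
grip_force: 60.6
```

Emit:
{"name": "carry_out", "arguments": {"plan": [[[-0.6,0.8,0,0,0,0,5],[-0.6,0.8,0,0,0,0,5],[-0.6,0.8,0,0,0,0,5],[0,0,0,0,0,0,5]]]}}

```text
time_s: 46.43
ee_pos: [0.5024, -0.0912, 0.1316]
eef_rot: [-3.14, -0.001, 0.798]
force: [-1.1, 9.0, -0.0]
grip_width: 0.0219
grip_force: 60.9
```

```bash
python3 - <<'E'
from h import *
p,r,o=tcp(); tip=p+r.apply([.160,0,.066]); print(p,o["force"],"y'",(tip[:2]-[.611,.0353])@[-.136,.99]); lever()
E
```

```text
[ 0.5024 -0.0912  0.1316] [-1.1184  9.0337 -0.0167] y' -0.012156772106384175
lever [(277.5, 185.5), (302.21429443359375, 204.2142791748047)] [0.6147 0.0146 0.0806] 0.0021995634103698087 y' -0.02104227044547332 angle 0.9410882790734916
```

The force has risen to 9 N and the lever no longer moves, so it is on its stop. Backing off and lifting out.

Emit:
{"name": "carry_out", "arguments": {"plan": [[[1,-1.3,0,0,0,0,5],[2,-2.7,0,0,0,0,5],[3,-4,0,0,0,0,5],[3,-4,0,0,0,0,5],[3,-4,0,0,0,0,5],[3,-4,0,0,0,0,5],[0,0,0,0,0,0,5],[0,0,-6,0,0,0,5],[0,0,-12,0,0,0,5],[0,0,-15,0,0,0,5],[0,0,-15,0,0,0,5],[0,0,-15,0,0,0,5],[0,0,-12,0,0,0,5],[0,0,-8,0,0,0,5],[0,0,0,0,0,0,5],[0,0,0,0,0,0,5]]]}}

```text
time_s: 47.87
ee_pos: [0.4986, -0.0675, 0.2147]
eef_rot: [3.141, -0.0, 0.797]
force: [1.4, 0.9, -1.5]
grip_width: 0.0215
grip_force: 59.8
```

```bash
python3 - <<'E'
from h import *
lever(); p,r,o=tcp(); print(p,o["eef_rot"],local((.4657,-.0633,.215),0.004))
E
```

```text
lever [(277.0, 186.0), (302.0, 204.0)] [0.6138 0.016  0.0802] 0.0011324416055807447 y' -0.01945415132318835 angle 0.9143581554974853
[ 0.4983 -0.0673  0.2139] [-3.1405  0.0007  0.7967] [array([-19.9053, -26.1091,  -1.043 ]), np.float64(-0.7780702515269464)]
```

Emit:
{"name": "carry_out", "arguments": {"plan": [[[-3,-5,0,0,0,0,5],[-6,-8,0,0,0,0,5],[-7,-8,-1,0,0,0,5],[-4,-5,0,0,0,0,5],[0,0,0,0,0,-0.05,5],[0,0,0,0,0,-0.09,5],[0,0,0,0,0,-0.09,5],[0,0,0,0,0,-0.09,5],[0,0,0,0,0,-0.09,5],[0,0,0,0,0,-0.09,5],[0,0,0,0,0,-0.09,5],[0,0,0,0,0,-0.09,5],[0,0,0,0,0,-0.068,5],[0,0,0,0,0,-0.03,5],[0,0,0,0,0,0,5],[0,0,0,0,0,0,5]]]}}

```text
time_s: 49.3
ee_pos: [0.4658, -0.0634, 0.2156]
eef_rot: [-3.141, -0.0, 1.574]
force: [-0.3, 0.7, -2.0]
grip_width: 0.0218
grip_force: 59.8
```

```bash
python3 - <<'E'
from h import *
p,r,o=tcp(); print(p,o["eef_rot"],local((.4657,-.0633,.215),0.004))
t=Cam("top");s=Cam("side")
s.crop(230,110,350,270,3,"pics/a.png"); t.crop(220,150,340,260,3.3,"pics/b.png")
A=cv2.imread("pics/a.png");B=cv2.imread("pics/b.png"); h=max(A.shape[0],B.shape[0]); pad=lambda i:cv2.copyMakeBorder(i,0,h-i.shape[0],0,0,cv2.BORDER_CONSTANT)
cv2.imwrite("pics/c9.png",np.hstack([pad(A),pad(B)]))
for n,v in(("tip",[.16,0,.066]),("bend",[.16,0,-.019]),("barstart",[.07,0,-.019])):
    P=p+r.apply(v); a=s.proj(P);b=t.proj(P); print(n,P,"side crop",(a-[230,110])*3,"top crop",(b-[220,150])*3.3+[360,0])
E
```

```text
[ 0.4658 -0.0634  0.2156] [-3.1413 -0.0001  1.5735] [array([ 0.1139, -0.128 ,  0.5567]), np.float64(-0.0012710720147730559)]
tip [0.4654 0.0966 0.1496] side crop [ 65.5132 190.7719] top crop [457.993 279.798]
bend [0.4654 0.0966 0.2346] side crop [ 64.1154 122.4677] top crop [453.2297 278.8278]
barstart [0.4656 0.0066 0.2346] side crop [ 72.5612 175.4169] top crop [562.3372 277.8802]
```

View pics/c9.png

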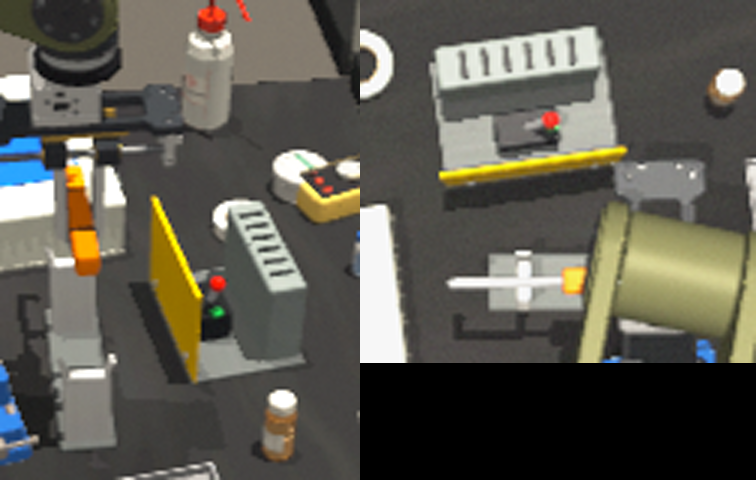

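The lever now leans right over the green mark (top crop (550,120)). The rod has turned about 0.02 rad in the grip (bend at (452,283), predicted (453,279)), so I'll correct that and lower it into the rest.

Emit:
{"name": "carry_out", "arguments": {"plan": [[[0,0,0,0,0,0.02,5],[0,0,8,0,0,0,5],[0,0,15,0,0,0,5],[0,0,20,0,0,0,5],[0,0,20,0,0,0,5],[0,0,20,0,0,0,5],[0,0,15,0,0,0,5],[0,0,10,0,0,0,5],[0,0,7,0,0,0,5],[0,0,5,0,0,0,5],[0,0,4,0,0,0,5],[0,0,3,0,0,0,5],[0,0,0,0,0,0,5],[0,0,0,0,0,0,5]]]}}

```text
time_s: 50.57
ee_pos: [0.4662, -0.0635, 0.0891]
eef_rot: [3.141, 0.0, 1.555]
force: [0.4, -1.1, -1.1]
grip_width: 0.0211
grip_force: 59.8
```

Emit:
{"name": "carry_out", "arguments": {"plan": [[[0,0,0.7,0,0,0,5],[0,0,0.7,0,0,0,5],[0,0,0.7,0,0,0,5],[0,0,0,0,0,0,5]]]}}

```text
time_s: 50.9
ee_pos: [0.466, -0.0635, 0.0866]
eef_rot: [-3.142, 0.0, 1.555]
force: [0.4, -0.2, -2.2]
grip_width: 0.0216
grip_force: 59.8
```

Just above the seat. Going down the last bit, releasing, and rising clear.

Emit:
{"name": "carry_out", "arguments": {"plan": [[[0,0,0.6,0,0,0,5],[0,0,0,0,0,0,5],[0,0,0,0,0,0,30],[0,0,0,0,0,0,50],[0,0,0,0,0,0,50],[0,0,0,0,0,0,50],[0,0,0,0,0,0,50],[0,0,0,0,0,0,50],[0,0,-5,0,0,0,50],[0,0,-10,0,0,0,50],[0,0,-20,0,0,0,50],[0,0,-25,0,0,0,50],[0,0,-25,0,0,0,50],[0,0,-25,0,0,0,50],[0,0,-20,0,0,0,50]]]}}

```text
time_s: 52.15
ee_pos: [0.4662, -0.0635, 0.2191]
eef_rot: [3.139, 0.0, 1.555]
force: [0.5, 0.1, 0.6]
grip_width: 0.0498
grip_force: 0.0
```

Emit:
{"name": "carry_out", "arguments": {"plan": [[[-10,-10,0,0,0,0,50],[-20,-15,0,0,0,0,50],[-30,-15,0,0,0,0,50],[-30,-10,0,0,0,0,50],[-30,0,0,0,0,0,50],[-30,0,0,0,0,0,50],[-30,0,0,0,0,0,50],[-20,0,0,0,0,0,50],[0,0,0,0,0,0,50],[0,0,0,0,0,0,50]]]}}

```text
time_s: 52.98
ee_pos: [0.4126, -0.2631, 0.2166]
eef_rot: [3.141, -0.0, 1.553]
force: [0.2, 0.3, 0.2]
grip_width: 0.0502
grip_force: 0.0
```

```bash
python3 - <<'E'
from h import *
p,r,o=tcp(); print(p,o["force"],o["time_s"]); lever()
t=Cam("top");s=Cam("side")
s.crop(190,100,345,270,2.4,"pics/a.png"); t.crop(115,140,345,290,1.8,"pics/b.png")
A=cv2.imread("pics/a.png");B=cv2.imread("pics/b.png"); h=max(A.shape[0],B.shape[0]); pad=lambda i:cv2.copyMakeBorder(i,0,h-i.shape[0],0,0,cv2.BORDER_CONSTANT)
cv2.imwrite("pics/c10.png",np.hstack([pad(A),pad(B)]))
h=cv2.cvtColor(t.im,cv2.COLOR_BGR2HSV); m=cv2.inRange(h,(8,150,120),(21,255,255)); k=np.zeros_like(m); k[220:250,270:340]=m[220:250,270:340]
bp=cv2.boxPoints(cv2.minAreaRect(cv2.findNonZero(k))); P=np.array([t.plane(x,.117) for x in bp]); print("handle",P[:,:2],P.mean(0))
E
```

```text
[ 0.4126 -0.2631  0.2166] [0.2168 0.2963 0.1915] 52.9833
lever [(277.3461608886719, 185.88461303710938), (302.0, 204.0)] [0.6138 0.015  0.0811] 0.0015921934620997803 y' -0.020470852650706053 angle 0.9259779278074609
handle [[ 0.4763  0.0053]
 [ 0.4755 -0.1311]
 [ 0.4548 -0.1308]
 [ 0.4556  0.0055]] [ 0.4656 -0.0628  0.117 ]
```

View pics/c10.png

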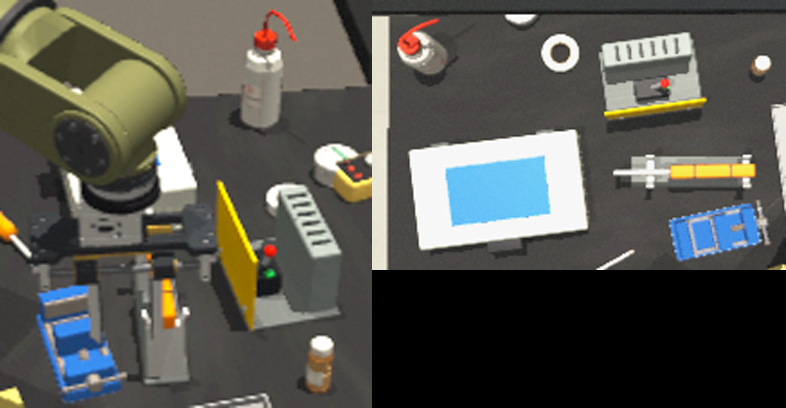

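The rod is back in its rest at the pose I first measured. The lid is shut, the lever is on its stop at the green mark, and the bystanders are unmoved. Handing in.

```bash
python3 -c "
from station import ctrl; print(ctrl.hand_in())"
```

```text
the job is handed in; nothing more can be done
None
```

The job is handed in: all three pieces of kit are in the UV box, the lid is shut, the lever was pushed to its on stop with the rod, and the rod is back in its rest, with about 53 s of the 210 s used; hand-in returned no verdict.

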